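# Open the child-resistant can of blade cleaner and fit its pour spout

### The arm

A 6-joint arm with a two-finger parallel gripper is mounted at the origin on a cart in front of the work surface, level with it; the furniture and walls round the work are solid. World frame = base frame: x ahead of the robot, y to its left, z up, the work surface at z = 0. Lengths are in mm, angles in rad, forces in N, time in s.
With the tool pointing down it reaches from about 325 to 850 mm from the base axis. Payload 4.4 kg.
Tool frame: the origin (TCP) lies between the finger pads, 19 mm behind the fingertips; this is the grasp point; z points along the fingers, y is the line along which they close (so a half turn about z gives the same grasp; the last joint's range is limited). The gripper opens to 94 mm and grips with 3 to 60 N. Pads are 16 mm wide; open, the fingers measure 119 mm over their backs; the gripper's body (75 mm by 177 mm) begins 78 mm behind the grasp point.
Start: joints at [1.137, 0.207, 1.542, -0, 1.393, -0.15], TCP at [160.461, 552.159, 224.247] pointing down, gripper open.
Joint ranges: [-2.73, 2.73], [-0.86, 2.22], [0.23, 2.46], [-1.11, 4.25], [0.08, 2.63], [-2.82, 2.82]. Speed limits (rad/s): [2.79, 2.79, 3.14, 3.14, 3.14, 3.14].

### API

Orientations are given as a unit quaternion [w, x, y, z].
In Python, from cell import bot gives the robot as it stands.
- The arm moves only by the shell command python3 -m creep 'ROWS' [FORCE]. ROWS is a JSON list of rows, 1 to 8 of them, each of 5 numbers: the opening from 0.0 (shut) to 1.0 (fully open), then dx, dy, dz in mm, then a turn about the tool's z in rad; each row shifts and turns the commanded pose from where the row before left it, along the tool's axes as they then stand; what a row does not reach is not made up. A row lasts 1/8 s, in which the tool goes at most 62.5 mm and 0.188 rad, less where a joint would pass 70% of its speed; a pose out of reach is approached as far as the arm can. The fingers move at their own pace and stop on an object; FORCE is the grip in N (left out, the last holds). Time passes only in rows, so rows that do not move let the fingers close. It prints the time, the measured TCP pose, the force, the opening and the grip force at its end.
- bot.sense(): the state, without advancing time (a new reading comes with each control period).
- bot.capture(name): name is "side" or "top" or "wrist"; returns a dict with "frame" (420x560x3 uint8, red, green, blue), "range_z" (420x560 float32, mm along the optical axis (not along the pixel's ray), 0 where there is no reading), "fov_y" (degrees; the focal length in pixels is half the picture's height over the tangent of half this angle, whatever the lens; pixels are square), "cx", "cy" (the principal point, pixels), "rvec" (rotation vector, rad) and "tvec" (3), from world to camera coordinates, as OpenCV has them; the wrist camera has in their place "mount" (4x4, takes a point from camera to tool coordinates, whose origin is the TCP and whose axes are the flange's). Camera axes: x right, y down, z forward; pixel columns grow to the right and rows downward; lengths in mm; the calibration is good to about 2 mm. The wrist camera is an equidistant fisheye: a pixel r from the principal point sees the ray r / f radians off the axis. A picture is of the moment at which its call begins: read the wrist's pose just before it.
- bot.finish_job(): hands the job in; it is judged then, once.
Trained networks look in a picture, given as the dict that the camera call returned (one of the last four; its "shot" number tells which), for a name from the list of things; names that differ only in an ending like _2 or _b are one class to them, and where a whole thing is asked for, a point or a joint stands for the part that bears it (a point fixed in the world has none). Each returns a list of dicts, best first, with "conf" (0 to 1); they miss things now and then, are a little off and sometimes report something else, mostly with a low value. They report only what shows in the picture. A call takes as long as a camera call.
- bot.boxes_of(picture, thing): "bbox" ([left, top, right, bottom] in pixels, round what is visible of it).
- bot.cut_out(picture, thing): "mask" (420x560 bool, what is visible of it) and "bbox" ([left, top, right, bottom] in pixels, round what is visible of it).
- bot.mark_of(picture, thing): "point" ([column, row] in pixels: a listed point, or the origin of a listed thing).
The state is a dict: "time_s": time; "q": joint angles; "joint_velocities": joint speeds; "joint_efforts": joint torques, N m; "tcp_pos": TCP position; "eef_rot": TCP orientation; "contact_force": force on the tool from outside, world axes, zero at the start; "ft_torque": the same for the moment, N m; "width": opening from 0.0 (shut) to 1.0 (fully open); "finger_force": force on a finger pad.
Only numpy, scipy, OpenCV 4.12 (cv2) and the standard library are available. Lean on these libraries where they do the work, as an engineer would, in place of code of your own. Each camera call takes 0.05 s, during which the arm holds its last target. There are 200 camera calls.

### The job

Open the blue can of blade cleaner: press its red child-resistant cap down hard, keep it pressed while you turn it anticlockwise until it just meets its stop, never forcing it against lock or stop, and lift it off. Stand the wet cap the right way up on the loose wooden block, so that it does not mark the iron table. Then fit the yellow pour spout upright and fully home in the mouth of the can, and leave the other things on the table where they lie.

Things in the scene. Friction and masses are not known exactly. Their poses are not given: they have to be found in the camera images.
- can: Blue and white square can, 62 x 90 mm, top panel at 105 mm, in a dark steel cradle (70 x 98 mm, with 20 mm ears at both y ends) that magnets hold to the table: it does not move. Origin: centre of the cradle's underside; z up, y along the long side. A white neck with bayonet tabs stands under the cap; after opening, its bore is 25 mm wide and 29 mm deep.
- cap: Red fluted cap, 54 mm wide, 37.5 mm tall, 90 g, two white arrows on top. Origin: centre of its underside, z up; closed it is 119 mm above the can's origin and 14 mm over the can's top panel. A sprung liner (8 N at the start, 0.8 N more per mm) holds it up in its lock. Pushed 2.5 to 9 mm it clears the lock, 1.5 mm lower it bottoms hard; this depth differs from can to can and cannot be seen.
- cap_grip (a point): On the cap's axis, 26 mm over its underside: good TCP height (grip 60 N). Held at the bottom (16 to 20 N) the cap turns easily (0.1 N m) to a hard stop 0.68 to 1.43 rad anticlockwise (from above), differing and unseen; it lifts free only in the last 0.12 rad before that stop. Feel the stop at 0.2 to 0.3 N m; 0.8 N m is too much. Closing fingers already press the cap down some 6 N.
- can_mouth (a point): Centre of the rim of the can's neck, 134 mm above the can's origin; axes as the can's.
- rest_block: Loose block of light wood, 70 (x) x 140 (y) x 45 mm. Origin: centre of its underside.
- spout: Yellow pour spout, 60 g, 82 mm tall, standing upright on its black plug. Origin: centre of the plug's end, z up. Plug 21.6 mm wide and 20 mm long with a bevelled end, flange 40 mm wide at 20 to 26 mm, ribbed collar 30 mm wide at 26 to 56 mm (grip it at 41 mm), tapered nozzle above. Fully home the flange rests on the neck's rim and the origin is 20 mm below the mouth.
- push_shoe: Cream moulded hold-down arm, 60 x 273 x 39 mm, lying by the saw blade. Origin: centre of its underside. Leave it.
- tape_measure: Yellow tape measure, 33 x 94 x 63 mm, at the right front. Origin: centre of its underside. Leave it.
- offcut_wedge: Small bevelled wood offcut, 30 x 83 x 18 mm, at the left. Origin: centre of its underside. Leave it.
- offcut_cube: Small wood block, 40 x 45 x 38 mm, at the right. Origin: centre of its underside. Leave it.

How it is judged (in metres and radians):
On the way:
1. the cap, still round the neck, is held down by 2 mm or more and has been turned by 0.45 rad or more (angle between the x axis of cap and the x axis of can, either way round above 0.45 rad and horizontal distance between cap and can_mouth below 0.006 m and z of cap in the frame of can below 0.117 m), for 0.02 s.
At the end, for the whole second after the job is handed in: the cap stands at rest, right way up (within 0.1 rad), on the wooden block with its centre over the block's top, the block lying on the table; the spout is at rest in the can's mouth, fully home (origin at least 17.5 mm below the rim, within 5 mm of its axis) and upright within 0.12 rad (z of cap in the frame of rest_block between 0.041 and 0.049 m and x of cap in the frame of rest_block between -0.034 and 0.034 m and y of cap in the frame of rest_block between -0.068 and 0.068 m and height (world z) of rest_block below 0.01 m and angle between cap's own z axis and vertical below 0.1 rad and linear speed of each of cap, spout below 0.02 m/s and horizontal distance between spout and can_mouth below 0.005 m and z of spout in the frame of can_mouth below -0.0175 m and angle between spout's own z axis and vertical below 0.12 rad); the robot touches nothing.
It fails at once if the cap is forced: all contact forces between cap and can together exceed 65 N (15 N in the closed cap at rest) (contact force between cap and can above 65 N).
It fails at once if the cap or the spout is dropped from a height or thrown (over 0.8 m/s while not held) ((linear speed of cap above 0.8 m/s and contact force between the fingers and cap below 0.1 N) or (linear speed of spout above 0.8 m/s and contact force between the fingers and spout below 0.1 N)).
It fails at once if a bystander (hold-down arm, tape measure, small offcuts) is moved by over 30 mm (distance of any of push_shoe, tape_measure, offcut_wedge, offcut_cube from where it was at the start of the episode above 0.03 m).
It also fails if it takes over 72 s, if anything falls off the work surface, if the arm or the gripper's body presses on something with over 40 N, if the wrist force passes 120 N, or if a joint passes its speed limit or range.

## Working session

There is one attempt and no reset: what is moved stays moved. The work goes in short steps, Python scripts to look and compute and a shell command to move; the robot and the scene stay as the last step left them, time stands still between calls to the robot, and variables do not carry over. Pictures are saved under pics/ and viewed, at most 10 in all, crops included, and the job is handed in when it is done.

```bash
ls; mkdir -p pics; cat > h.py <<'E'
import numpy as np, cv2
from cell import bot
from scipy.spatial.transform import Rotation as R
def cloud(p):
    f=210/np.tan(np.radians(p['fov_y'])/2)
    v,u=np.mgrid[:420,:560]; z=p['range_z']
    P=np.stack([(u-p['cx'])/f*z,(v-p['cy'])/f*z,z],-1)
    Rm=cv2.Rodrigues(np.array(p['rvec'],float))[0]
    W=(P-np.array(p['tvec'],float).ravel())@Rm
    W[z<=0]=np.nan
    return W
E
python3 - <<'E'
from h import *
s=bot.sense(); print({k:np.round(v,3) for k,v in s.items()})
for n in('top','side'):
    p=bot.capture(n); cv2.imwrite(f'pics/{n}0.png',p['frame'][...,::-1]); W=cloud(p)
    print(n,p['fov_y'],p['rvec'],p['tvec'])
    for t in ['can','cap','rest_block','spout','push_shoe','tape_measure','offcut_wedge','offcut_cube']:
        r=bot.cut_out(p,t)
        for d in r[:1]:
            m=d['mask'].astype(bool); w=W[m]; w=w[~np.isnan(w[:,0])]
            if len(w)<5: print(t,'few');continue
            zt=np.percentile(w[:,2],97); top=w[w[:,2]>zt-6]
            rect=cv2.minAreaRect(top[:,:2].astype(np.float32))
            print(t,round(d['conf'],2),d['bbox'],'n',len(w),'lo',np.percentile(w,3,0).round(),'hi',np.percentile(w,97,0).round(),'toprect',np.round(rect[0]),np.round(rect[1]),round(rect[2],1))
E
```

```text
pics
{'time_s': np.float64(0.0), 'q': array([ 1.137,  0.207,  1.543, -0.   ,  1.393, -0.151]), 'joint_velocities': array([0.002, 0.   , 0.003, 0.   , 0.001, 0.002]), 'joint_efforts': array([-0.0000e+00, -3.7087e+01, -2.8142e+01,  7.0000e-02,  3.6000e-02,
       -0.0000e+00]), 'tcp_pos': array([160.143, 551.456, 223.111]), 'eef_rot': array([-0.   ,  0.141,  0.99 , -0.001]), 'contact_force': array([ 0.868,  0.342, -0.932]), 'ft_torque': array([0.014, 0.052, 0.014]), 'finger_force': np.float64(0.0), 'width': np.float64(0.995)}
top 57.532022779759174 [ 1.97879385 -2.23545294  0.24444437] [-232.00968761  618.83494506  829.73639011]
can 0.94 [301.9, 210.1, 354.8, 260.7] n 960 lo [ 477. -449.    1.] hi [ 559. -344.  106.] toprect [ 521. -402.] [64. 92.] 26.4
cap 0.69 [301.8, 210.3, 357.2, 260.6] n 973 lo [ 477. -447.    0.] hi [ 557. -344.  106.] toprect [ 521. -401.] [64. 91.] 26.5
rest_block 0.58 [221.8, 187.1, 281.5, 231.8] n 1851 lo [ 561. -294.    5.] hi [ 658. -162.   47.] toprect [ 613. -228.] [140.  70.] 64.6
spout 0.47 [223.4, 263.9, 242.6, 276.1] n 232 lo [ 450. -182.    0.] hi [ 
[... 1048 characters left out ...]
prect [ 586. -286.] [267.  70.] 64.5
spout 0.55 [222.6, 188.5, 241.1, 221.3] n 333 lo [ 454. -183.   11.] hi [ 482. -166.   79.] toprect [ 468. -168.] [10.  7.] 22.6
push_shoe 0.58 [345.8, 212.4, 384.3, 320.7] n 1397 lo [ 614. -516.    8.] hi [ 764. -288.   37.] toprect [ 683. -394.] [266.  58.] 55.5
tape_measure 0.91 [259.6, 319.3, 313.3, 372.9] n 1521 lo [ 449. -590.    2.] hi [ 510. -528.   63.] toprect [ 475. -546.] [33. 44.] 33.1
offcut_wedge 0.61 [230.5, 172.6, 258.1, 193.6] n 292 lo [493. -71.   4.] hi [555. -26.  21.] toprect [520. -47.] [71. 31.] 26.4
offcut_cube 0.9 [317.3, 323.1, 347.1, 360.8] n 887 lo [ 537. -586.    5.] hi [ 577. -541.   40.] toprect [ 559. -562.] [46. 40.] 78.4
```

View pics/top0.png

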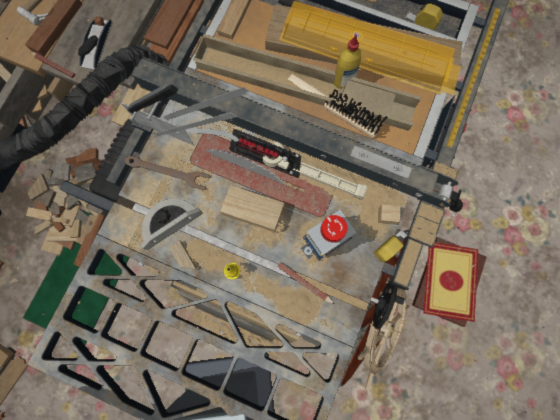

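View pics/side0.png

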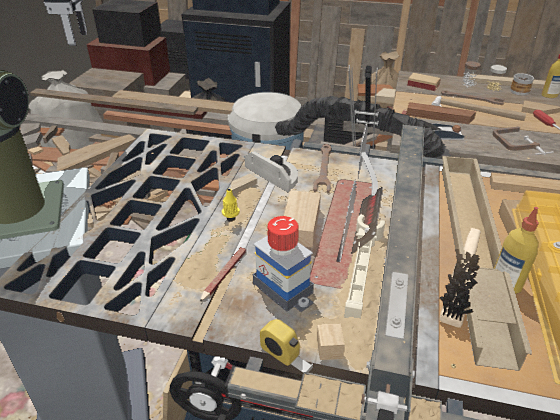

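Top view: cap at (334,228) on the can, block at (252,207), spout at (232,270). The side view agrees, with the cap at (283,232). Measured sizes and heights match the description, so I'm moving over the cap.

```bash
python3 -m creep '[[1,-36,-48,0,0],[1,-36,-48,0,0],[1,-36,-48,0,0],[1,-36,-48,0,0],[1,-36,-48,0,0],[1,-36,-48,0,0],[1,-36,-48,0,0],[1,-36,-48,0,0]]' 60; python3 -m creep '[[1,-36,-48,0,0],[1,-36,-48,0,0],[1,-36,-48,0,0],[1,-36,-48,0,0],[1,-36,-48,0,0],[1,-36,-48,0,0],[1,-36,-48,0,0],[1,-36,-48,0,0]]'; python3 -m creep '[[1,-36,-48,0,0.18],[1,0,0,0,0.18],[1,0,0,0,0.18],[1,0,0,0,0.18],[1,0,0,0,0.18],[1,0,0,0,0.18],[1,0,0,0,0.18],[1,0,0,0,0.18]]'; python3 -m creep '[[1,0,0,0,0.18],[1,0,0,0,0.18],[1,0,0,0,0.18],[1,0,0,0,0.18],[1,0,0,0,0.18],[1,0,0,0,0.18],[1,0,0,0,0.18],[1,0,0,0,0]]'
cat >> h.py <<'E'
def wcloud(p,s):
    f=210/np.radians(p['fov_y']/2) if False else 210/np.tan(np.radians(p['fov_y'])/2)
    v,u=np.mgrid[:420,:560]; x=u-p['cx'];y=v-p['cy']; r=np.hypot(x,y)+1e-9; th=r/f; z=p['range_z']
    k=np.where(th<1.4,np.tan(np.minimum(th,1.4)),np.nan)*z/r
    P=np.stack([x*k,y*k,z,np.ones_like(z)],-1)@np.array(p['mount'],float).T
    q=s['eef_rot']; Rm=R.from_quat([q[1],q[2],q[3],q[0]]).as_matrix()
    W=P[...,:3]@Rm.T+s['tcp_pos']; W[z<=0]=np.nan
    return W
def totool(s,d):
    q=s['eef_rot']; return R.from_quat([q[1],q[2],q[3],q[0]]).inv().apply(d)
E
python3 - <<'E'
from h import *
s=bot.sense(); print({k:np.round(s[k],3) for k in('time_s','q','tcp_pos','eef_rot','contact_force')})
p=bot.capture('wrist'); cv2.imwrite('pics/w1.png',p['frame'][...,::-1]); W=wcloud(p,s); print(p['fov_y'],np.round(p['mount'],3).tolist())
for t in ['can','cap','rest_block','spout']:
    for d in bot.cut_out(p,t)[:1]:
        m=cv2.erode(d['mask'].astype(np.uint8),np.ones((3,3))).astype(bool); w=W[m]; w=w[~np.isnan(w[:,0])]
        zt=np.percentile(w[:,2],95); top=w[abs(w[:,2]-zt)<5]
        rect=cv2.minAreaRect(top[:,:2].astype(np.float32)); print(t,round(d['conf'],2),d['bbox'],len(w),'z',np.round(zt),np.round(rect[0],1),np.round(rect[1],1),round(rect[2],1),'circ',cv2.minEnclosingCircle(top[:,:2].astype(np.float32)))
p=bot.capture('side');W=cloud(p)
d=bot.cut_out(p,'cap')[0]; w=W[d['mask'].astype(bool)]; w=w[w[:,2]>152]; print('side cap',cv2.minEnclosingCircle(w[:,:2].astype(np.float32)), d['conf'], np.median(w,0))
E
```

```text
time_s: 1.9
tcp_pos: [330.4, 101.3, 224.8]
eef_rot: [0.001, 0.141, 0.99, 0.0]
contact_force: [0.4, -0.4, 0.1]
width: 1.002
finger_force: 0.0
time_s: 2.9
tcp_pos: [499.8, -348.1, 224.2]
eef_rot: [0.0, 0.141, 0.99, 0.0]
contact_force: [0.4, -0.2, 0.9]
width: 1.003
finger_force: 0.0
time_s: 3.9
tcp_pos: [520.4, -402.2, 224.1]
eef_rot: [-0.0, 0.761, 0.649, -0.0]
contact_force: [-0.0, -0.4, 0.3]
width: 0.999
finger_force: 0.0
time_s: 4.9
tcp_pos: [520.4, -402.2, 224.2]
eef_rot: [-0.0, 0.997, 0.08, -0.0]
contact_force: [0.3, -0.6, -0.4]
width: 1.001
finger_force: 0.0
{'time_s': np.float64(4.9), 'q': array([-0.789,  0.38 ,  1.32 ,  0.   ,  1.441,  0.621]), 'tcp_pos': array([ 520.438, -402.201,  224.179]), 'eef_rot': array([-0.   ,  0.997,  0.08 , -0.   ]), 'contact_force': array([ 0.322, -0.595, -0.391])}
65.70646984690485 [[-0.001, -0.967, -0.255, 73.483], [1.0, -0.0, -0.001, 1.007], [0.0, -0.255, 0.967, -159.27], [0.0, 0.0, 0.0, 1.0]]
can 0.6 [222.5, 146.6, 339.3, 254.5] 4336 z 104.0 [ 522.6 -402.6] [62.3 90.8] 26.9 circ ((522.7415771484375, -402.38507080078125), 53.477840423583984)
cap 0.97 [246.0, 184.2, 321.8, 261.4] 4113 z 158.0 [ 522.6 -402.3] [51.4 52. ] 80.5 circ ((522.3211059570312, -402.2165832519531), 26.887266159057617)
rest_block 0.86 [87.0, 39.9, 217.6, 156.3] 7126 z 45.0 [ 613.3 -230. ] [139.4  69.6] 64.4 circ ((613.0578002929688, -230.6722412109375), 76.05230712890625)
spout 0.95 [63.7, 194.8, 106.1, 224.0] 846 z 80.0 [ 469.3 -166.5] [ 9.7 10.1] 82.7 circ ((469.063720703125, -166.60104370117188), 5.7353925704956055)
side cap ((520.329345703125, -415.6458740234375), 40.957462310791016) 0.78 [ 519.81508378 -407.82860598  157.84559057]
```

Wrist camera confirms it: cap top 52 mm wide at z 158, the can's top panel at 104, centre (522,-402). Descending and gripping.

```bash
python3 -m creep '[[1,1,0,25,0],[1,0,0,25,0],[1,0,0,15,0],[1,0,0,9,0],[1,0,0,5,0],[1,0,0,0,0],[1,0,0,0,0]]' 60; python3 -m creep '[[0.5,0,0,0,0],[0.5,0,0,0,0],[0.5,0,0,0,0],[0.4,0,0,0,0],[0.4,0,0,0,0],[0.4,0,0,0,0]]'
```

```text
time_s: 6.12
tcp_pos: [521.9, -402.5, 146.2]
eef_rot: [0.001, 0.997, 0.079, 0.001]
contact_force: [-0.6, 0.1, 0.2]
width: 1.003
finger_force: 0.0
time_s: 6.88
tcp_pos: [521.4, -401.8, 145.3]
eef_rot: [-0.0, 0.997, 0.079, -0.0]
contact_force: [-0.4, 0.6, -0.1]
width: 0.556
finger_force: 60.0
```

```bash
python3 -m creep '[[0.4,0,0,0,0],[0.4,0,0,0,0],[0.4,0,0,0,0],[0.4,0,0,0,0]]'; python3 -m creep '[[0.4,0,0,0.5,0],[0.4,0,0,0.5,0],[0.4,0,0,0,0]]'; python3 -c "
from h import *
s=bot.sense(); print(np.round(s['tcp_pos'],2),np.round(s['contact_force'],1),np.round(s['ft_torque'],3))"
```

```text
time_s: 7.38
tcp_pos: [521.4, -401.8, 145.2]
eef_rot: [-0.0, 0.997, 0.079, -0.0]
contact_force: [-0.2, 2.3, 0.9]
width: 0.558
finger_force: 60.0
time_s: 7.75
tcp_pos: [521.4, -401.8, 145.2]
eef_rot: [-0.0, 0.997, 0.079, -0.0]
contact_force: [-2.5, 3.7, 5.5]
width: 0.553
finger_force: 60.0
[ 521.41 -401.82  145.16] [-2.5  3.7  5.5] [ 0.684  0.569 -0.033]
```

```bash
python3 -m creep '[[0.4,0,0,0.5,0],[0.4,0,0,0.5,0],[0.4,0,0,0,0]]'; python3 -m creep '[[0.4,0,0,0.5,0],[0.4,0,0,0.5,0],[0.4,0,0,0,0]]'
```

```text
time_s: 8.12
tcp_pos: [521.5, -402.0, 144.7]
eef_rot: [0.0, 0.997, 0.079, 0.0]
contact_force: [-2.9, 3.4, 7.2]
width: 0.556
finger_force: 60.0
time_s: 8.5
tcp_pos: [521.5, -402.0, 143.9]
eef_rot: [0.0, 0.997, 0.079, 0.0]
contact_force: [-2.3, 4.1, 7.9]
width: 0.562
finger_force: 60.0
```

```bash
python3 -m creep '[[0.4,0,0,0.5,0],[0.4,0,0,0.5,0],[0.4,0,0,0,0]]'; python3 -m creep '[[0.4,0,0,0.5,0],[0.4,0,0,0.5,0],[0.4,0,0,0,0]]'
```

```text
time_s: 8.88
tcp_pos: [521.6, -401.9, 143.1]
eef_rot: [0.0, 0.997, 0.079, 0.0]
contact_force: [-3.7, 4.4, 8.4]
width: 0.55
finger_force: 60.0
time_s: 9.25
tcp_pos: [521.5, -402.0, 142.3]
eef_rot: [0.0, 0.997, 0.079, 0.0]
contact_force: [-3.3, 4.1, 9.7]
width: 0.556
finger_force: 60.0
```

```bash
python3 -m creep '[[0.4,0,0,0.5,0],[0.4,0,0,0.5,0],[0.4,0,0,0,0]]'; python3 -m creep '[[0.4,0,0,0.5,0],[0.4,0,0,0.5,0],[0.4,0,0,0,0]]'
```

```text
time_s: 9.62
tcp_pos: [521.5, -402.0, 141.4]
eef_rot: [0.0, 0.997, 0.079, 0.0]
contact_force: [-2.7, 4.4, 9.2]
width: 0.553
finger_force: 60.0
time_s: 10.0
tcp_pos: [521.5, -402.0, 140.6]
eef_rot: [0.0, 0.997, 0.079, 0.0]
contact_force: [-4.5, 5.7, 10.8]
width: 0.552
finger_force: 60.0
```

```bash
python3 -m creep '[[0.4,0,0,0.5,0],[0.4,0,0,0.5,0],[0.4,0,0,0,0]]'; python3 -m creep '[[0.4,0,0,0.5,0],[0.4,0,0,0.5,0],[0.4,0,0,0,0]]'
```

```text
time_s: 10.38
tcp_pos: [521.6, -402.0, 139.8]
eef_rot: [0.0, 0.997, 0.079, 0.0]
contact_force: [-4.2, 5.6, 11.5]
width: 0.56
finger_force: 60.0
time_s: 10.75
tcp_pos: [521.5, -402.0, 138.9]
eef_rot: [0.0, 0.997, 0.08, 0.0]
contact_force: [-5.0, 5.7, 11.8]
width: 0.557
finger_force: 60.0
```

```bash
python3 -m creep '[[0.4,0,0,0.5,0],[0.4,0,0,0.5,0],[0.4,0,0,0,0]]'
```

```text
time_s: 11.12
tcp_pos: [521.6, -402.0, 138.2]
eef_rot: [0.0, 0.997, 0.079, 0.0]
contact_force: [-5.1, 5.7, 12.1]
width: 0.553
finger_force: 60.0
```

```bash
python3 -m creep '[[0.4,0,0,0.5,0],[0.4,0,0,0.5,0],[0.4,0,0,0,0]]'
```

```text
time_s: 11.5
tcp_pos: [521.6, -402.0, 137.3]
eef_rot: [0.0, 0.997, 0.08, 0.0]
contact_force: [-4.9, 5.9, 13.2]
width: 0.556
finger_force: 60.0
```

```bash
python3 -m creep '[[0.4,0,0,0.5,0],[0.4,0,0,0.5,0],[0.4,0,0,0,0]]'
```

```text
time_s: 11.88
tcp_pos: [521.6, -402.0, 136.5]
eef_rot: [0.0, 0.997, 0.079, 0.0]
contact_force: [-5.4, 6.8, 13.6]
width: 0.56
finger_force: 60.0
```

```bash
python3 -m creep '[[0.4,0,0,0.5,0],[0.4,0,0,0.5,0],[0.4,0,0,0,0]]'
```

```text
time_s: 12.25
tcp_pos: [521.6, -402.0, 135.7]
eef_rot: [0.0, 0.997, 0.08, 0.0]
contact_force: [-5.3, 6.7, 14.2]
width: 0.552
finger_force: 60.0
```

```bash
python3 -m creep '[[0.4,0,0,0.5,0],[0.4,0,0,0.5,0],[0.4,0,0,0,0]]'
```

```text
time_s: 12.62
tcp_pos: [521.6, -402.0, 135.6]
eef_rot: [0.0, 0.997, 0.08, 0.0]
contact_force: [-7.1, 7.1, 16.8]
width: 0.562
finger_force: 60.0
```

```bash
python3 -m creep '[[0.4,-0.6,-0.8,0.2,0],[0.4,0,0,0,0]]';python3 -c "
from h import *
s=bot.sense(); print(np.round(s['tcp_pos'],2),np.round(s['contact_force'],1),np.round(s['ft_torque'],3))"
```

```text
time_s: 12.88
tcp_pos: [521.5, -402.0, 135.6]
eef_rot: [0.001, 0.997, 0.079, 0.001]
contact_force: [-4.7, 6.1, 16.0]
width: 0.558
finger_force: 60.0
[ 521.55 -402.02  135.62] [-4.7  6.1 16. ] [1.107 1.07  0.007]
```

```bash
python3 -m creep '[[0.4,-0.6,-0.8,0.3,-0.04],[0.4,0,0,0,-0.06],[0.4,0,0,0,-0.06],[0.4,0,0,0,0]]';python3 -c "
from h import *
s=bot.sense(); print(np.round(s['q'][5],3),np.round(s['contact_force'],1),np.round(s['ft_torque'],3))"
```

```text
time_s: 13.38
tcp_pos: [522.1, -402.8, 135.7]
eef_rot: [0.003, 0.987, 0.159, 0.002]
contact_force: [-2.2, 2.2, 15.4]
width: 0.556
finger_force: 60.0
0.463 [-2.2  2.2 15.4] [ 0.659  0.536 -0.023]
```

```bash
cat > st.py <<'E'
from h import *
s=bot.sense(); print('q6',np.round(s['q'][5],3),'z',s['tcp_pos'][2].round(2),np.round(s['contact_force'],1),'T',np.round(s['ft_torque'],3))
E
python3 -m creep '[[0.4,0,0,0.3,-0.06],[0.4,0,0,0,-0.06],[0.4,0,0,0,-0.06],[0.4,0,0,0,0]]';python3 st.py;  python3 -m creep '[[0.4,0,0,0,-0.06],[0.4,0,0,0,-0.06],[0.4,0,0,0,-0.06],[0.4,0,0,0,0]]';python3 st.py
```

```text
time_s: 13.88
tcp_pos: [522.4, -402.8, 135.7]
eef_rot: [0.004, 0.969, 0.247, 0.002]
contact_force: [-0.5, 2.9, 15.2]
width: 0.56
finger_force: 60.0
q6 0.283 z 135.74 [-0.5  2.9 15.2] T [0.664 0.423 0.044]
time_s: 14.38
tcp_pos: [522.5, -402.8, 135.7]
eef_rot: [0.004, 0.943, 0.333, 0.002]
contact_force: [-0.7, 3.4, 15.7]
width: 0.557
finger_force: 60.0
q6 0.103 z 135.7 [-0.7  3.4 15.7] T [0.598 0.428 0.005]
```

```bash
cat > chk.py <<'E'
from h import *
import sys
s=bot.sense(); T=s['ft_torque'][2]; F=s['contact_force']
print('q6',np.round(s['q'][5],3),'z',s['tcp_pos'][2].round(2),np.round(F,1),'Tz',np.round(T,3))
sys.exit(abs(T)>0.16 or F[2]>22 or F[2]<12.5)
E
python3 -m creep '[[0.4,0,0,0.3,-0.03],[0.4,0,0,0,-0.03],[0.4,0,0,0,-0.03]]' >/dev/null; python3 chk.py && 
python3 -m creep '[[0.4,0,0,0,-0.02]]' >/dev/null && python3 chk.py && python3 -m creep '[[0.4,0,0,0,-0.02]]' >/dev/null && python3 chk.py && python3 -m creep '[[0.4,0,0,0,-0.02]]' >/dev/null && python3 chk.py && python3 -m creep '[[0.4,0,0,0,-0.02]]' >/dev/null && python3 chk.py && python3 -m creep '[[0.4,0,0,0,-0.02]]' >/dev/null && python3 chk.py && python3 -m creep '[[0.4,0,0,0,-0.02]]' >/dev/null && python3 chk.py && python3 -m creep '[[0.4,0,0,0,-0.02]]' >/dev/null && python3 chk.py && python3 -m creep '[[0.4,0,0,0,-0.02]]' >/dev/null && python3 chk.py
```

```text
q6 0.013 z 135.64 [-1.6  4.1 17.2] Tz -0.136False
```

```bash
sed -i 's/sys.exit(\(.*\))$/sys.exit(int(\1))/; s/0.16/0.19/' chk.py
python3 -m creep '[[0.4,0,0,0,-0.02]]' >/dev/null && python3 chk.py && python3 -m creep '[[0.4,0,0,0,-0.02]]' >/dev/null && python3 chk.py && python3 -m creep '[[0.4,0,0,0,-0.02]]' >/dev/null && python3 chk.py && python3 -m creep '[[0.4,0,0,0,-0.02]]' >/dev/null && python3 chk.py && python3 -m creep '[[0.4,0,0,0,-0.02]]' >/dev/null && python3 chk.py && python3 -m creep '[[0.4,0,0,0,-0.02]]' >/dev/null && python3 chk.py && python3 -m creep '[[0.4,0,0,0,-0.02]]' >/dev/null && python3 chk.py && python3 -m creep '[[0.4,0,0,0,-0.02]]' >/dev/null && python3 chk.py
```

```text
q6 -0.007 z 135.68 [-1.9  3.3 16. ] Tz -0.157
q6 -0.027 z 135.65 [-1.4  3.9 15.2] Tz -0.156
q6 -0.047 z 135.65 [-1.4  3.3 16.3] Tz -0.18
q6 -0.067 z 135.67 [-1.8  3.1 16.9] Tz -0.125
q6 -0.087 z 135.67 [-1.8  3.8 16.3] Tz -0.192
```

```bash
sed -i 's/0.19/0.24/' chk.py; python3 chk.py &&
python3 -m creep '[[0.4,0,0,0,-0.02]]' >/dev/null && python3 chk.py && python3 -m creep '[[0.4,0,0,0,-0.02]]' >/dev/null && python3 chk.py && python3 -m creep '[[0.4,0,0,0,-0.02]]' >/dev/null && python3 chk.py && python3 -m creep '[[0.4,0,0,0,-0.02]]' >/dev/null && python3 chk.py && python3 -m creep '[[0.4,0,0,0,-0.02]]' >/dev/null && python3 chk.py && python3 -m creep '[[0.4,0,0,0,-0.02]]' >/dev/null && python3 chk.py && python3 -m creep '[[0.4,0,0,0,-0.02]]' >/dev/null && python3 chk.py && python3 -m creep '[[0.4,0,0,0,-0.02]]' >/dev/null && python3 chk.py && python3 -m creep '[[0.4,0,0,0,-0.02]]' >/dev/null && python3 chk.py && python3 -m creep '[[0.4,0,0,0,-0.02]]' >/dev/null && python3 chk.py && python3 -m creep '[[0.4,0,0,0,-0.02]]' >/dev/null && python3 chk.py && python3 -m creep '[[0.4,0,0,0,-0.02]]' >/dev/null && python3 chk.py && python3 -m creep '[[0.4,0,0,0,-0.02]]' >/dev/null && python3 chk.py && python3 -m creep '[[0.4,0,0,0,-0.02]]' >/dev/null && python3 chk.py
```

```text
q6 -0.087 z 135.67 [-1.8  3.8 16.3] Tz -0.192
q6 -0.107 z 135.65 [-0.9  3.4 16.2] Tz -0.139
q6 -0.127 z 135.67 [-1.1  4.7 16.3] Tz -0.197
q6 -0.147 z 135.65 [-1.7  3.6 16.2] Tz -0.153
q6 -0.167 z 135.65 [-1.8  3.6 16. ] Tz -0.142
q6 -0.187 z 135.68 [-1.3  3.2 15.2] Tz -0.175
q6 -0.207 z 135.66 [-1.6  3.1 15.9] Tz -0.148
q6 -0.227 z 135.68 [-0.1  3.7 15.3] Tz -0.133
q6 -0.247 z 135.67 [-0.   4.3 15.9] Tz -0.151
q6 -0.267 z 135.7 [-1.   3.5 16.2] Tz -0.198
q6 -0.286 z 135.69 [-0.3  3.5 16.1] Tz -0.264
```

```bash
python3 -m creep '[[0.4,0,0,0,0]]' >/dev/null; python3 chk.py;  python3 -m creep '[[0.4,0,0,0,-0.01]]' >/dev/null; python3 chk.py
```

```text
q6 -0.286 z 135.65 [-0.9  4.3 15.9] Tz -0.173
q6 -0.296 z 135.68 [-0.   4.1 16.3] Tz -0.175
```

```bash
python3 -m creep '[[0.4,0,0,0,-0.01]]' >/dev/null; python3 chk.py &&  python3 -m creep '[[0.4,0,0,0,-0.015]]' >/dev/null && python3 chk.py && python3 -m creep '[[0.4,0,0,0,-0.015]]' >/dev/null && python3 chk.py && python3 -m creep '[[0.4,0,0,0,-0.015]]' >/dev/null && python3 chk.py && python3 -m creep '[[0.4,0,0,0,-0.015]]' >/dev/null && python3 chk.py
```

```text
q6 -0.306 z 135.64 [-1.4  4.3 15.9] Tz -0.241
```

```bash
python3 -m creep '[[0.4,0,0,0,0]]' >/dev/null; python3 chk.py;python3 -m creep '[[0.4,0,0,0,0]]' >/dev/null; python3 chk.py; python3 -m creep '[[0.4,0,0,0,-0.01]]' >/dev/null; python3 chk.py; python3 -m creep '[[0.4,0,0,0,0]]' >/dev/null; python3 chk.py
```

```text
q6 -0.306 z 135.68 [-0.8  3.8 16.6] Tz -0.215
q6 -0.306 z 135.63 [-0.9  4.6 16. ] Tz -0.158
q6 -0.316 z 135.64 [-1.7  4.  16.4] Tz -0.267
q6 -0.316 z 135.67 [-1.3  5.  17. ] Tz -0.218
```

```bash
for i in 1; do python3 -m creep '[[0.4,0,0,0,-0.02]]' >/dev/null; python3 chk.py; python3 -m creep '[[0.4,0,0,0,0]]' >/dev/null; python3 chk.py; python3 -m creep '[[0.4,0,0,0,0]]' >/dev/null; python3 chk.py; done
```

```text
q6 -0.336 z 135.65 [-1.1  4.5 16.4] Tz -0.306
q6 -0.336 z 135.64 [-1.1  4.9 16.9] Tz -0.233
q6 -0.336 z 135.62 [-1.1  5.1 16.6] Tz -0.253
```

```bash
python3 -c "
from h import *
p=bot.capture('wrist'); np.save('a.npy',p['frame']); cv2.imwrite('pics/w2.png',p['frame'][...,::-1])"
python3 -m creep '[[0.4,0,0,0,-0.03]]' >/dev/null; python3 chk.py; python3 -m creep '[[0.4,0,0,0,0]]' >/dev/null; python3 chk.py
python3 -c "
from h import *
p=bot.capture('wrist'); a=np.load('a.npy'); b=p['frame']
m=bot.cut_out(p,'cap')[0]; print(m['bbox']); M=m['mask'].astype(np.uint8)
for mm in (M,):
    w=np.eye(2,3,dtype=np.float32); g=[cv2.cvtColor(i,cv2.COLOR_RGB2GRAY) for i in (a,b)]
    cc,w=cv2.findTransformECC(g[0],g[1],w,cv2.MOTION_EUCLIDEAN,(3,200,1e-7),M*255,3); print(cc,w, np.arctan2(w[1,0],w[0,0]))
print(np.abs(a.astype(int)-b)[M>0].mean())
"
```

```text
q6 -0.365 z 135.62 [-1.9  5.6 18.5] Tz -0.735
q6 -0.365 z 135.62 [-1.8  4.8 18.1] Tz -0.525
[232.2, 211.5, 334.8, 321.4]
0.9874523490086081 [[ 0.99999696 -0.00246931  0.7246131 ]
 [ 0.00246931  0.99999696 -0.72772354]] 0.0024693164
4.893494782007927
```

View pics/w2.png

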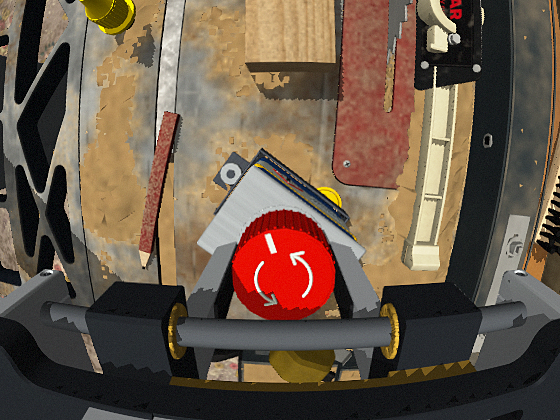

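The picture shows the cap at (283,265) squarely in the fingers with its arrows turned, and the torque jump marks the stop. Easing off, then lifting.

```bash
python3 -m creep '[[0.4,0,0,0,0.025],[0.4,0,0,0,0]]' >/dev/null; python3 chk.py; python3 -m creep '[[0.4,0,0,-2,0],[0.4,0,0,-2,0],[0.4,0,0,-2,0],[0.4,0,0,-2,0]]'; python3 chk.py;  python3 -m creep '[[0.4,0,0,-2,0],[0.4,0,0,-2,0],[0.4,0,0,-2,0],[0.4,0,0,-2,0]]'; python3 chk.py
```

```text
q6 -0.341 z 135.62 [-1.5  4.8 16.8] Tz -0.106
time_s: 19.02
tcp_pos: [522.1, -402.1, 140.7]
eef_rot: [0.003, 0.846, 0.533, 0.001]
contact_force: [2.1, 2.3, 5.2]
width: 0.554
finger_force: 60.0
q6 -0.341 z 140.74 [2.1 2.3 5.2] Tz -0.109
time_s: 19.52
tcp_pos: [521.4, -401.9, 147.1]
eef_rot: [0.002, 0.846, 0.533, 0.001]
contact_force: [5.4, -1.8, 2.3]
width: 0.559
finger_force: 60.0
q6 -0.341 z 147.08 [ 5.4 -1.8  2.3] Tz -0.119
```

```bash
python3 -m creep '[[0.4,0,0,-3,0],[0.4,0,0,-5,0],[0.4,0,0,-8,0],[0.4,0,0,-10,0],[0.4,0,0,-10,0],[0.4,0,0,-10,0],[0.4,0,0,-5,0],[0.4,0,0,0,0]]'; python3 - <<'E'
from h import *
s=bot.sense(); print(s['tcp_pos'],s['q'],totool(s,np.array([613,-230,110])-s['tcp_pos']))
p=bot.capture('wrist'); W=wcloud(p,s)
q=s['eef_rot']; 
for t in ['cap','rest_block','spout','can_mouth','can']:
    for d in bot.cut_out(p,t)[:1]:
        m=cv2.erode(d['mask'].astype(np.uint8),np.ones((3,3))).astype(bool); w=W[m]; w=w[~np.isnan(w[:,0])]
        zt=np.percentile(w[:,2],95); top=w[abs(w[:,2]-zt)<5]
        rect=cv2.minAreaRect(top[:,:2].astype(np.float32)); print(t,round(d['conf'],2),d['bbox'],'z',np.round(zt),np.round(rect[0],1),np.round(rect[1],1),round(rect[2],1))
p=bot.capture('side'); cv2.imwrite('pics/s2.png',cv2.resize(p['frame'][120:340,180:440,::-1],None,fx=2.5,fy=2.5))
E
```

```text
time_s: 20.52
tcp_pos: [520.2, -400.9, 197.9]
eef_rot: [0.001, 0.846, 0.533, 0.0]
contact_force: [-0.5, 0.6, -0.9]
width: 0.558
finger_force: 60.0
[ 520.19315708 -400.89562705  197.92969935] [-7.88179960e-01  3.96636575e-01  1.35287287e+00 -1.02037489e-04
  1.39090477e+00 -3.41183808e-01] [194.26442885   9.72628813  87.84525297]
cap 0.73 [228.4, 211.4, 333.4, 317.4] z 210.0 [ 520.8 -400.1] [51.8 51. ] 67.2
rest_block 0.7 [255.6, 0.3, 330.2, 81.8] z 45.0 [ 600.2 -255.8] [81.3 68.2] 64.2
spout 0.88 [115.2, 12.4, 163.1, 47.1] z 80.0 [ 469.6 -166.3] [10.5  9.7] 75.8
can_mouth 0.97 [219.3, 146.6, 349.3, 243.2] z 111.0 [ 528.5 -390.5] [15.3 41.9] 61.5
can 0.73 [217.8, 141.3, 349.2, 242.9] z 113.0 [ 529.3 -390.5] [14.7 41.1] 59.6
```

View pics/s2.png

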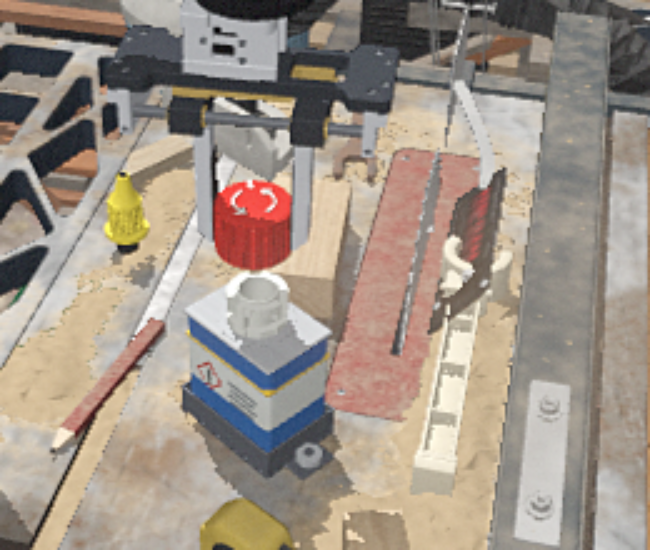

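Side view: the cap (250,220) is held clear of the white neck (258,300), which stands open. Carrying it to the block.

```bash
python3 -m creep '[[0.4,20,1,0,0],[0.4,40,2,0,0],[0.4,45,2,0,0],[0.4,45,2,10,0],[0.4,30,2,20,0],[0.4,14,1,20,0],[0.4,0,0,20,0],[0.4,0,0,18,0]]'; python3 -m creep '[[0.4,0,0,20,0],[0.4,0,0,10,0],[0.4,0,0,4,0],[0.4,0,0,1,0],[0.4,0,0,0,0]]'; python3 - <<'E'
from h import *
s=bot.sense(); print(s['tcp_pos'],s['contact_force'])
p=bot.capture('side'); W=cloud(p)
d=bot.cut_out(p,'cap')[0]; w=W[d['mask'].astype(bool)]; w=w[~np.isnan(w[:,0])]; print(d['conf'],np.percentile(w,[3,97],0))
E
```

```text
time_s: 21.88
tcp_pos: [612.1, -230.7, 107.5]
eef_rot: [-0.0, 0.846, 0.532, -0.001]
contact_force: [-0.1, 0.4, -1.1]
width: 0.559
finger_force: 60.0
time_s: 22.5
tcp_pos: [613.4, -230.4, 75.0]
eef_rot: [0.001, 0.846, 0.533, 0.0]
contact_force: [0.2, -0.5, -0.1]
width: 0.557
finger_force: 60.0
[ 613.43342473 -230.36439372   74.96217041] [ 0.24446109 -0.48132512 -0.10962811]
0.64 [[ 587.1830027  -259.04421079   52.77147528]
 [ 632.26249037 -213.04589117   89.59466758]]
```

```bash
python3 -m creep '[[0.4,0,0,1,0],[0.4,0,0,1,0],[0.4,0,0,0,0]]' | grep -E 'tcp|contact'; python3 -m creep '[[0.4,0,0,0.7,0],[0.4,0,0,0.7,0],[0.4,0,0,0,0]]'| grep -E 'tcp|contact'
```

```text
tcp_pos: [612.8, -230.0, 72.0]
contact_force: [-0.1, 0.9, -0.7]
tcp_pos: [612.9, -230.0, 71.2]
contact_force: [-0.6, 0.3, 2.6]
```

Contact at the expected height (71.2). Releasing and rising.

```bash
python3 -m creep '[[0.65,0,0,0,0],[0.8,0,0,0,0],[1,0,0,0,0],[1,0,0,0,0],[1,0,0,-10,0],[1,0,0,-25,0],[1,0,0,-40,0],[1,0,0,-35,0]]'; python3 - <<'E'
from h import *
s=bot.sense()
d=totool(s,np.array([469,-167,s['tcp_pos'][2]])-s['tcp_pos']); print(s['tcp_pos'],s['q'],d)
for n in ('wrist','side'):
    s=bot.sense(); p=bot.capture(n); W=wcloud(p,s) if n=='wrist' else cloud(p)
    for t in ['cap','rest_block']:
      for d in bot.cut_out(p,t)[:1]:
        m=cv2.erode(d['mask'].astype(np.uint8),np.ones((3,3))).astype(bool); w=W[m]; w=w[~np.isnan(w[:,0])]
        zt=np.percentile(w[:,2],90); top=w[abs(w[:,2]-zt)<4]
        A=np.c_[top[:,:2],np.ones(len(top))]; c=np.linalg.lstsq(A,top[:,2],rcond=None)[0]
        print(n,t,round(d['conf'],2),'z',np.round(zt),np.round(cv2.minAreaRect(top[:,:2].astype(np.float32)),1) if 0 else cv2.minAreaRect(top[:,:2].astype(np.float32)),'slope',c[:2])
E
```

```text
time_s: 24.35
tcp_pos: [613.2, -230.2, 183.0]
eef_rot: [0.001, 0.846, 0.533, 0.0]
contact_force: [0.3, -1.1, -0.3]
width: 0.998
finger_force: 0.0
[ 613.20787652 -230.22626681  183.01082838] [-4.91145429e-01  4.04944139e-01  1.37303273e+00 -2.87601776e-06
  1.36209584e+00 -4.41427494e-02] [  -5.32180006 -157.36929177   -0.23856765]
wrist cap 0.71 z 83.0 ((613.4788818359375, -229.50201416015625), (51.199649810791016, 52.259010314941406), 67.42822265625) slope [-0.00506036 -0.00464865]
wrist rest_block 0.88 z 45.0 ((613.2677001953125, -228.30621337890625), (139.42974853515625, 69.26292419433594), 64.95149993896484) slope [0.00077055 0.00060067]
side cap 0.63 z 85.0 ((611.4908447265625, -235.52633666992188), (48.43655014038086, 48.94997787475586), 34.59314727783203) slope [0.00771904 0.01949192]
side rest_block 0.74 z 47.0 ((606.7941284179688, -246.5083465576172), (109.01346588134766, 66.0036392211914), 64.44194030761719) slope [-0.00153875  0.00046637]
```

Cap is level on the block centre. On to the spout.

```bash
python3 -m creep '[[1,-1,-30,0,0],[1,-2,-50,0,0],[1,-2,-50,0,0],[1,0,-27,0,0],[1,0,0,0,0]]' 40; python3 - <<'E'
from h import *
for n in ('wrist','side'):
    s=bot.sense(); p=bot.capture(n); W=wcloud(p,s) if n=='wrist' else cloud(p)
    if n=='wrist': cv2.imwrite('pics/w3.png',p['frame'][...,::-1])
    for d in bot.cut_out(p,'spout')[:1]:
        m=d['mask'].astype(bool); w=W[m]; w=w[~np.isnan(w[:,0])]
        print(n,d['conf'],len(w),s['tcp_pos'])
        for a,b in ((3,17),(20,28),(28,40),(40,56),(60,75),(75,90)):
            l=w[(w[:,2]>a)&(w[:,2]<b)]
            if len(l)>6: print(a,b,len(l),np.round(cv2.minEnclosingCircle(l[:,:2].astype(np.float32))[0],1),np.round(cv2.minEnclosingCircle(l[:,:2].astype(np.float32))[1],1),l.mean(0).round(1))
    for d in bot.mark_of(p,'spout')[:1]: print(d)
E
```

```text
time_s: 25.28
tcp_pos: [466.8, -165.3, 178.9]
eef_rot: [-0.002, 0.846, 0.533, -0.001]
contact_force: [0.0, -0.6, 0.6]
width: 1.0
finger_force: 0.0
wrist 0.87 1325 [ 466.84301826 -165.31925762  178.92385277]
20 28 338 [ 468.4 -164. ] 19.7 [ 472.4 -155.9   24.7]
28 40 66 [ 469.8 -160.8] 15.0 [ 473.5 -153.8   34.3]
40 56 231 [ 468.1 -164.6] 15.6 [ 471.8 -158.    51.4]
60 75 290 [ 468.4 -164.3] 11.4 [ 469.7 -161.1   64.9]
75 90 175 [ 468.4 -164.2] 6.1 [ 468.4 -163.7   80.1]
{'point': [284.9, 201.0], 'conf': 0.75}
side 0.9 394 [ 469.82268098 -167.07802268  180.3391002 ]
3 17 30 [ 470.8 -126.2] 51.7 [ 467.4 -167.7    7.6]
20 28 74 [ 466.7 -166.1] 21.3 [ 466.4 -175.1   25.1]
28 40 65 [ 465.8 -171.1] 17.2 [ 465.9 -176.1   33.2]
40 56 92 [ 467.7 -167. ] 15.9 [ 466.4 -175.3   47.8]
60 75 64 [ 468.2 -167. ] 13.3 [ 467.1 -170.    66.3]
75 90 26 [ 467.3 -167.1] 6.7 [ 467.4 -168.2   80.6]
{'point': [228.6, 217.8], 'conf': 0.79}
```

View pics/w3.png

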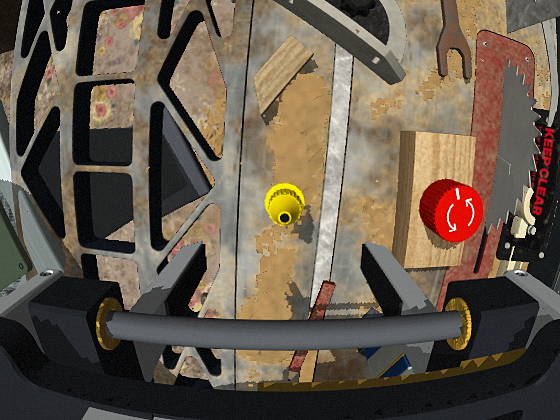

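Spout upright at (285,205) below the gripper; cap stands on the block at (452,210). The arm was still settling, so I measure once more.

```bash
python3 -m creep '[[1,0,0,0,0]]' >/dev/null; python3 - <<'E'
from h import *
s=bot.sense(); p=bot.capture('wrist'); W=wcloud(p,s)
d=bot.cut_out(p,'spout')[0]; w=W[d['mask'].astype(bool)]; w=w[~np.isnan(w[:,0])]
for a,b in ((20,28),(60,75),(75,90)):
    l=w[(w[:,2]>a)&(w[:,2]<b)]; c=cv2.minEnclosingCircle(l[:,:2].astype(np.float32)); print(c)
print(s['tcp_pos'],totool(s,np.array([*c[0],41])-s['tcp_pos']),totool(s,np.array([468.3,-166.5,41])-s['tcp_pos']))
E
```

```text
((468.32391357421875, -164.07749938964844), 19.824609756469727)
((468.0401306152344, -163.98291015625), 11.614128112792969)
((468.2286071777344, -164.12831115722656), 6.228214740753174)
[ 469.65945029 -166.99364337  180.5816568 ] [  1.96296869  -2.50533806 139.58211344] [ -0.14480198  -1.41570157 139.58189541]
```

```bash
python3 -m creep '[[1,1,-2,25,0],[1,0,0,35,0],[1,0,0,35,0],[1,0,0,20,0],[1,0,0,12,0],[1,0,0,6.5,0],[1,0,0,0,0],[1,0,0,0,0]]' 40|grep -E 'tcp|force'; python3 -m creep '[[0.4,0,0,0,0],[0.3,0,0,0,0],[0.25,0,0,0,0],[0.2,0,0,0,0],[0.2,0,0,0,0],[0.2,0,0,0,0],[0.2,0,0,0,0]]'
```

```text
tcp_pos: [468.5, -165.4, 48.1]
contact_force: [0.8, 0.0, 0.1]
finger_force: 0.0
time_s: 27.68
tcp_pos: [467.7, -164.9, 47.2]
eef_rot: [-0.0, 0.846, 0.533, -0.0]
contact_force: [-0.4, 0.1, 1.1]
width: 0.316
finger_force: 40.0
```

Width of 29.7 mm means it has the collar. Lifting and moving towards the can, then measuring the held spout.

```bash
python3 -m creep '[[0.2,0,0,-5,0],[0.2,0,0,-20,0],[0.2,0,0,-40,0],[0.2,0,0,-50,0],[0.2,0,0,-40,0],[0.2,0,0,-15,0],[0.2,0,0,0,0],[0.2,0,0,0,0]]'; python3 - <<'E'
from h import *
s=bot.sense(); print(s['tcp_pos'],s['q'],totool(s,np.array([521.5,-402.2,217])-s['tcp_pos']))
p=bot.capture('wrist'); W=wcloud(p,s); cv2.imwrite('pics/w4.png',p['frame'][...,::-1])
d=bot.cut_out(p,'spout')[0]; w=W[d['mask'].astype(bool)]; w=w[~np.isnan(w[:,0])]; print(d['conf'],len(w))
w=w-s['tcp_pos']
q=s['eef_rot']; w=R.from_quat([q[1],q[2],q[3],q[0]]).inv().apply(w)
for a,b in ((-36,-31),(-28,-14),(-14,-8),(-8,8),(18,27)):
    l=w[(w[:,2]>a)&(w[:,2]<b)]
    if len(l)>6: print(a,b,len(l),cv2.minEnclosingCircle(l[:,:2].astype(np.float32)),l.mean(0).round(1))
E
```

```text
time_s: 28.68
tcp_pos: [466.5, -164.2, 215.0]
eef_rot: [-0.002, 0.846, 0.533, -0.001]
contact_force: [-0.0, 0.1, -1.1]
width: 0.312
finger_force: 40.0
[ 466.49604111 -164.2223868   215.02566242] [-5.13655493e-01  4.52528123e-02  1.74194226e+00 -3.38006875e-05
  1.35853521e+00 -6.65745681e-02] [-190.80788596  152.47296112   -2.65040888]
0.85 4070
-36 -31 479 ((0.8696255683898926, -0.29342785477638245), 6.079432964324951) [  1.6   0.  -33.4]
-28 -14 836 ((1.3386762142181396, 0.06393837928771973), 10.512495994567871) [  5.7   0.1 -19.3]
-14 -8 882 ((1.4446487426757812, -0.14360922574996948), 14.566083908081055) [  6.7  -0.2 -10.9]
-8 8 712 ((0.1829385906457901, -0.14020048081874847), 16.44883155822754) [11.1  0.2 -2.1]
18 27 746 ((8.207120895385742, 0.232208251953125), 17.5966854095459) [14.3 -0.  22.5]
```

Held spout is upright with a tool offset of about (+1.1, 0). I stop 60 mm short in tool y so the mouth can be measured by the same camera.

```bash
python3 -m creep '[[0.2,-20,10,0,0],[0.2,-45,22,0,0],[0.2,-45,22,0,0],[0.2,-45,22,0,0],[0.2,-25,12,0,0],[0.2,-10,4,0,0],[0.2,0,0,0,0],[0.2,0,0,0,0]]'; python3 - <<'E'
from h import *
for k in range(2):
    s=bot.sense(); p=bot.capture('wrist'); W=wcloud(p,s); cv2.imwrite('pics/w5.png',p['frame'][...,::-1])
    w=W.reshape(-1,3); w=w[~np.isnan(w[:,0])]
    q=s['eef_rot']; Ri=R.from_quat([q[1],q[2],q[3],q[0]]).inv()
    l=w[(np.hypot(w[:,0]-521.5,w[:,1]+402.2)<28)&(abs(w[:,2]-134)<6)]
    t=Ri.apply(l-s['tcp_pos']); print(len(l),l[:,2].mean(),'rim tool',cv2.minEnclosingCircle(t[:,:2].astype(np.float32)),'world',cv2.minEnclosingCircle(l[:,:2].astype(np.float32)), np.percentile(t[:,:2],[2,98],0))
    l=w[(np.hypot(w[:,0]-521.5,w[:,1]+402.2)<70)&(abs(w[:,2]-104)<4)]; t=cv2.minAreaRect(l[:,:2].astype(np.float32)); print('panel',t)
    f=210/np.tan(np.radians(p['fov_y'])/2)
    d=bot.mark_of(p,'can_mouth')[:1]
    if d:
        u=np.array(d[0]['point'])-[p['cx'],p['cy']]; r=np.hypot(*u); ray=np.r_[u/r*np.sin(r/f),np.cos(r/f)]
        M=np.array(p['mount']); o=s['tcp_pos']+Ri.inv().apply(M[:3,3]); v=Ri.inv().apply(M[:3,:3]@ray); print('mark',d[0]['conf'],o+v*(134-o[2])/v[2], s['tcp_pos'])
    d=bot.cut_out(p,'spout')
    if d:
        l=Ri.apply(W[d[0]['mask'].astype(bool)]-s['tcp_pos']); 
        for a,b in ((-38,-31),(-28,-14),(-14,-8)):
            k2=l[(l[:,2]>a)&(l[:,2]<b)]; print('spout tool',cv2.minEnclosingCircle(k2[:,:2].astype(np.float32)))
E
```

```text
time_s: 29.78
tcp_pos: [468.6, -374.6, 216.8]
eef_rot: [-0.001, 0.846, 0.533, 0.0]
contact_force: [0.2, -0.5, -0.7]
width: 0.313
finger_force: 40.0
1312 130.9196431387627 rim tool ((-2.968465566635132, 59.57410430908203), 22.517152786254883) world ((521.0655517578125, -402.8459167480469), 22.515531539916992) [[-23.01959153  38.78917375]
 [ 17.17494894  79.22354812]]
panel ((521.3695068359375, -402.41363525390625), (64.59839630126953, 92.34514617919922), 26.64030647277832)
mark 0.97 [ 523.31018767 -400.72540544  134.        ] [ 468.64466697 -374.58338152  216.81093614]
spout tool ((1.2325652837753296, 0.17225900292396545), 6.05714750289917)
spout tool ((1.572184443473816, -0.14237059652805328), 10.400883674621582)
spout tool ((1.2613335847854614, 0.05929434671998024), 14.235651969909668)
1301 130.93062299790395 rim tool ((-2.7676169872283936, 59.275550842285156), 22.540775299072266) world ((521.1630859375, -402.9150695800781), 22.54058265686035) [[-22.8666057   38.32444804]
 [ 17.72027231  78.68956352]]
panel ((521.33203125, -402.32598876953125), (64.70970916748047, 92.48579406738281), 26.592355728149414)
mark 0.88 [ 519.427564   -402.62360405  134.        ] [ 468.86376725 -374.88156349  217.41084796]
spout tool ((1.2480101585388184, 0.24517160654067993), 5.78428316116333)
spout tool ((1.611372709274292, -0.18048538267612457), 10.552133560180664)
spout tool ((1.4149047136306763, -0.026693182066082954), 14.475578308105469)
```

View pics/w5.png

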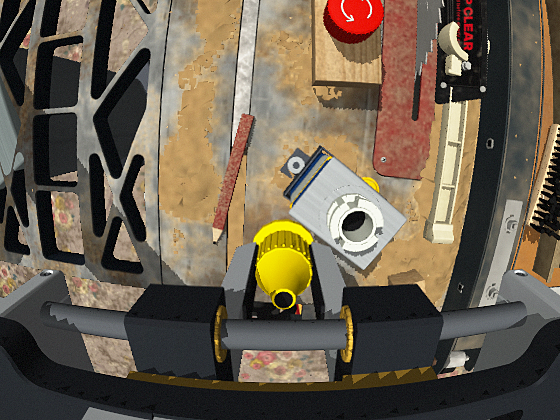

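The picture shows the open mouth at (355,222) and the spout upright in the fingers (285,270). Moving over the mouth.

```bash
python3 -m creep '[[0.2,-2,20,0,0],[0.2,-1.6,30,0,0],[0.2,0,9.2,0,0],[0.2,0,0,10,0],[0.2,0,0,12,0],[0.2,0,0,7,0],[0.2,0,0,0,0],[0.2,0,0,0,0]]'; python3 -m creep '[[0.2,0,0,0,0]]' | grep tcp
```

```text
time_s: 31.08
tcp_pos: [520.4, -405.0, 188.6]
eef_rot: [0.0, 0.846, 0.533, 0.0]
contact_force: [0.0, -0.2, 0.0]
width: 0.309
finger_force: 40.0
tcp_pos: [520.7, -405.1, 189.0]
```

```bash
python3 -m creep '[[0.2,1,-0.5,3,0],[0.2,0,0,3,0],[0.2,0,0,0,0],[0.2,0,0,0,0]]'| grep -E 'tcp|contact'; python3 -m creep '[[0.2,0,0,1,0],[0.2,0,0,1,0],[0.2,0,0,1,0],[0.2,0,0,1,0],[0.2,0,0,0,0]]'| grep -E 'tcp|contact'
```

```text
tcp_pos: [520.4, -403.7, 182.2]
contact_force: [-0.8, -0.5, -0.6]
tcp_pos: [520.3, -403.7, 178.1]
contact_force: [0.3, -0.3, -0.2]
```

```bash
python3 -m creep '[[0.2,0,0,1.5,0],[0.2,0,0,1.5,0],[0.2,0,0,1.5,0],[0.2,0,0,1.5,0],[0.2,0,0,0,0]]'| grep -E 'tcp|contact'; python3 -m creep '[[0.2,0,0,1.5,0],[0.2,0,0,1.5,0],[0.2,0,0,1.5,0],[0.2,0,0,1.5,0],[0.2,0,0,0,0]]'| grep -E 'tcp|contact'
```

```text
tcp_pos: [520.3, -403.6, 172.0]
contact_force: [0.6, 0.6, -0.5]
tcp_pos: [520.3, -403.6, 166.0]
contact_force: [0.7, 0.3, -0.4]
```

```bash
python3 -m creep '[[0.2,0,0,1,0],[0.2,0,0,1,0],[0.2,0,0,1,0],[0.2,0,0,0,0]]'| grep -E 'tcp|contact'; python3 -m creep '[[0.2,0,0,0.7,0],[0.2,0,0,0.7,0],[0.2,0,0,0.7,0],[0.2,0,0,0,0]]'| grep -E 'tcp|contact'
```

```text
tcp_pos: [520.3, -403.7, 163.1]
contact_force: [0.5, -0.5, -0.3]
tcp_pos: [520.4, -403.8, 161.3]
contact_force: [-0.3, 0.2, 1.2]
```

```bash
python3 -m creep '[[0.2,0,0,0.5,0],[0.2,0,0,0.5,0],[0.2,0,0,0,0]]'| grep -E 'tcp|contact'
```

```text
tcp_pos: [520.4, -403.8, 161.2]
contact_force: [-1.3, 2.0, 5.3]
```

Flange seated at 161.2 (expected 161). Releasing and rising.

```bash
python3 -m creep '[[0.2,0,0,-0.7,0],[0.45,0,0,0,0],[0.7,0,0,0,0],[0.9,0,0,0,0],[0.9,0,0,0,0],[0.9,0,0,-10,0],[0.9,0,0,-30,0],[0.9,0,0,-40,0]]'; python3 -m creep '[[0.9,0,0,-30,0],[0.9,0,0,0,0],[0.9,0,0,0,0]]' |grep -E 'tcp|contact'; python3 - <<'E'
from h import *
p=bot.capture('side'); W=cloud(p); cv2.imwrite('pics/s3.png',cv2.resize(p['frame'][120:340,180:440,::-1],None,fx=2.5,fy=2.5))
d=bot.cut_out(p,'spout')[0]; w=W[d['mask'].astype(bool)]; w=w[~np.isnan(w[:,0])]; print('side',d['conf'],np.percentile(w,[3,97],0).round(1))
s=bot.sense(); p=bot.capture('wrist'); W=wcloud(p,s)
d=bot.cut_out(p,'spout')[0]; w=W[d['mask'].astype(bool)]; w=w[~np.isnan(w[:,0])]; print('zmax',np.percentile(w[:,2],[1,99]))
for a,b in ((134,142),(160,168),(175,185),(190,200)):
    l=w[(w[:,2]>a)&(w[:,2]<b)]
    if len(l)>5: print(a,cv2.minEnclosingCircle(l[:,:2].astype(np.float32)))
d=bot.cut_out(p,'cap')
if d: w=W[d[0]['mask'].astype(bool)]; print('cap',np.nanmean(w,0))
E
```

```text
time_s: 35.95
tcp_pos: [519.9, -403.3, 241.1]
eef_rot: [-0.001, 0.846, 0.533, -0.0]
contact_force: [0.1, -0.2, -0.2]
width: 0.901
finger_force: 0.0
tcp_pos: [520.0, -403.3, 269.7]
contact_force: [0.6, -0.6, -0.8]
side 0.62 [[ 504.  -421.3  137. ]
 [ 536.6 -396.3  195.8]]
zmax [137.3861947  195.74178017]
134 ((520.874755859375, -403.18170166015625), 19.565887451171875)
160 ((520.9932861328125, -403.3675537109375), 15.568367004394531)
175 ((520.9525146484375, -403.5659484863281), 10.878207206726074)
190 ((521.0714721679688, -403.18292236328125), 5.955802917480469)
cap [ 610.45537757 -234.81249141   78.75477977]
```

View pics/s3.png

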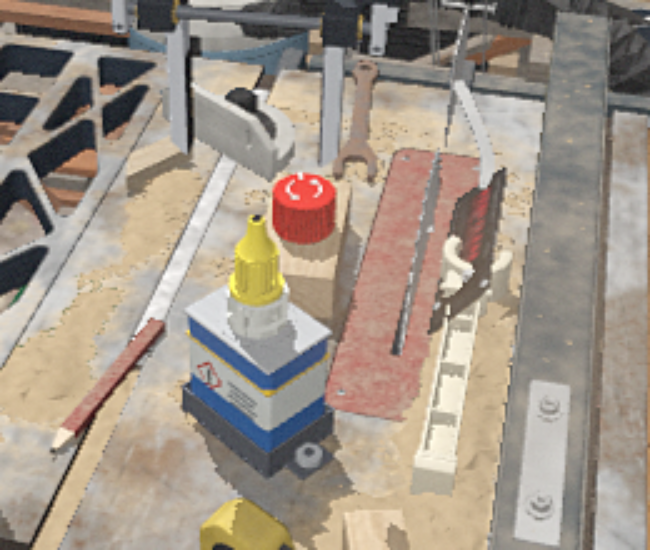

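The spout sits upright and home in the can (258,270), its tip at z 196 as expected. The cap stands on the block (304,208), and the gripper is clear. Handing in.

```bash
python3 -c "
from cell import bot
print(bot.finish_job())"
```

```text
the job is handed in; nothing more can be done
None
```

The job is handed in, with no verdict returned: the cap came off at its stop (torque there briefly read 0.74 N m, against the 0.2–0.3 N m target and 0.8 N m limit) and stands level on the wooden block, the spout is upright and fully home in the can, and nothing else was touched.

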